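# Clear the microplate and pop the touch-latch vial box

### The arm

A 6-joint arm with a two-finger parallel gripper is mounted at the origin on the work surface. World frame = base frame: x ahead of the robot, y to its left, z up, the work surface at z = 0. Lengths are in mm, angles in rad, forces in N, time in s.
With the tool pointing down it reaches from about 300 to 775 mm from the base axis. Payload 14.6 kg.
Tool frame: the origin (TCP) lies midway between the tips of the shut fingers; the grasp point (between the pads) lies grasp_offset behind it (grasp_offset is the distance from the TCP to the grasp point, in mm); z points along the fingers, y is the line along which they close (so a half turn about z gives the same grasp; the last joint's range is limited). The gripper opens to 94 mm and grips with 3 to 60 N. Pads are 16 mm wide; open, the fingers measure 119 mm over their backs; the gripper's body (75 mm by 177 mm) begins 78 mm behind the grasp point.
Start: joints at [-1.263, 0.3, 1.521, -0, 1.321, -0.067], TCP at [201.34, -511.812, 166.446] pointing down, gripper open.
Joint ranges: [-3.03, 3.03], [-0.79, 2.21], [0.23, 2.52], [-1.04, 4.18], [0, 3.07], [-2.55, 2.55]. Speed limits (rad/s): [2.22, 2.22, 2.57, 3.14, 3.14, 3.14].

### API

Orientations are given as [roll, pitch, yaw] about the fixed x, y, z axes, in that order (R = Rz(yaw) Ry(pitch) Rx(roll)).
In Python, from cell import * gives the robot as it stands. The module is installed in compiled form; this text tells all that it offers.
- The arm moves only by the shell command python3 -m jog 'ROWS' [FORCE]. ROWS is JSON, a list of rows, each a list of 3 entries, a list of its own where there are three numbers: the finger opening in mm, from 0 to 94, then the shift along the tool's x, y, z in units of 50 mm (1.0 is 50 mm), then the turn about the tool's z in units of 180 degrees (1.0 is 180 degrees). In form: [[fingers, [dx, dy, dz], twist], ...]. A call has 1 to 20 rows; each row shifts and turns the commanded pose from where the row before left it, along the tool's axes as they then stand; what a row does not reach is not made up. A row lasts 1/10 s, in which the tool goes at most 50 mm and 8.59 degrees, less where a joint would pass 70% of its speed; a pose out of reach is approached as far as the arm can. A call with a number of a shift or a turn outside -1 to 1 is refused whole. A call with a gripper value outside its range is refused whole. The fingers move at their own pace and stop on an object; FORCE is the grip in N (left out, the last holds). Time passes only in rows, so rows that do not move let the fingers close. It gives the time, the measured TCP pose, the force, the opening and the grip force at its end, in the units of the state.
- read_state(): the state, without advancing time (a new reading comes with each control period).
- camera(name): name is "scene" or "top" or "wrist"; returns the picture (420x560x3 uint8, red, green, blue); there is no depth.
- calibration(name): a dict with "mtx" (3x3 intrinsics, pixels), "cam_to_world" (4x4, takes a point from camera to world coordinates); the wrist camera has in their place "hand_eye" (4x4, takes a point from camera to tool coordinates, whose origin is the TCP and whose axes are the flange's). Camera axes: x right, y down, z forward; pixel columns grow to the right and rows downward; lengths in mm; the calibration is good to about 2 mm. A picture is of the moment at which its call begins: read the wrist's pose just before it. calibration takes no time and is no camera call.
- sign_off(): hands the job in; it is judged then, once.
Trained networks look in the newest picture that a camera, given by its name, has taken for a name from the list of things; names that differ only in an ending like _2 or _b are one class to them, and where a whole thing is asked for, a point or a joint stands for the part that bears it (a point fixed in the world has none). Each returns a list of dicts, best first, with "conf" (0 to 1); they miss things now and then, are a little off and sometimes report something else, mostly with a low value. They report only what shows in the picture. A call takes as long as a camera call. They do not tell look-alikes from the thing itself.
- regions_of(camera, query): "pixels" (420x560 bool, what is visible of it) and "rect" ([centre column, centre row, width, height] in pixels, round what is visible of it).
The state is a dict: "clock": time; "joints": joint angles; "qd": joint speeds; "effort": joint torques, N m; "eef_pos": TCP position; "eef_rot": TCP orientation; "wrist_force": force on the tool from outside, world axes, zero at the start; "moment": the same for the moment, N m; "finger_gap": finger opening in mm; "finger_force": force on a finger pad.
Only numpy, scipy, OpenCV 4.12 (cv2) and the standard library are available. Lean on these libraries where they do the work, as an engineer would, in place of code of your own. Each camera call takes 0.05 s, during which the arm holds its last target. There are 200 camera calls.

### The job

A microplate has been left lying on the lid with the green pad, and may hide the pad. Using only your fingertips, slide it sideways (never lift it) so that it lies flat and wholly on the bare grey deck between the two lids; then press the green pad down until the touch-latch lets go, and draw back so that the lid springs ajar. Leave the lid with the orange pad shut and do not disturb the little jar on it, the flask or the beaker.

Things in the scene. Friction and masses are not known exactly. Their poses are not given: they have to be found in the camera images.
- console: Vial station, fixed on the bench: black plinth 200 x 440 x 12 mm with a bare grey deck in its middle, 200 mm (its x) by 158 mm (its y), deck top 89 mm above the bench. Origin: on the bench under the middle of the deck; z up; x points away from the robot, across the lids from their hinges to their free edges; y runs along the row lid - deck - lid. One vial box with a lid stands at y = +147.5 mm, the other at y = -147.5 mm; which is which varies.
- plate: White 24-well microplate, loose, about 0.1 kg, 127 (its x) x 85 (its y) x 20 mm high, with blue wells on top. Origin at the centre of its underside, z up. It starts on the lid with the green pad, its long side roughly along the console's x.
- plate_center (a point): Centre of the microplate, 10 mm above its underside; same axes as the plate.
- green_pad (a point): Centre of the round green press pad (30 mm across, flush) on top of its lid, 26 mm from the free edge and 150 mm from the hinge. Lid: white frame with a clear window, 176 mm (console x) by 131 mm (console y), 8 mm thick; shut, its top is 90 mm above the bench (1 mm above the deck), with a gap of about 3 mm to the deck. The lid is hinged on the robot's side. Axes follow the lid.
- green_lid (a joint): Angle of the lid with the green pad, rad: 0 shut and latched, negative pressed in (stop at -0.030, 4.5 mm at the pad), positive open (stop at 0.38). Pressing the pad takes about 5 to 6 N; at about -0.02 (3 mm down at the pad) the catch lets go for good, and once the finger is withdrawn a damped spring raises the lid to 0.38 (pad about 55 mm higher) in about a second. It does not latch again.
- orange_pad (a point): Centre of the round orange press pad on the other lid, which is of the same make and size; it must stay shut.
- orange_lid (a joint): Angle of the lid with the orange pad, rad; as for green_lid. Starts at 0, shut and latched.
- jar_mid (a point): Middle (half-way up) of a small amber jar with a blue cap, 36 mm across, 55 mm high, loose, standing on the lid with the orange pad. z along its axis. Leave alone.
- flask_mid (a point): Middle of a loose glass bottle with a blue cap, 64 mm across, 130 mm high, standing on the bench. z along its axis. Leave alone.
- beaker_mid (a point): Middle of a loose empty glass beaker, 68 mm across, 85 mm high, standing on the bench. z along its axis. Leave alone.
Things that resemble listed ones, but are neither listed nor needed, are in the scene too. Of the things like the plate, leave any that is black or brown; of the rest the smaller one is meant.

How it is judged (in metres and radians):
On the way, in this order (a step that is already met when the one before it is completed fails the run):
1. the microplate lies flat and wholly on the grey deck, touching neither lid, with the green lid still latched (y of plate_center in the frame of console between -0.039 and 0.039 m and x of plate_center in the frame of console between -0.045 and 0.045 m and z of plate_center in the frame of console below 0.1015 m and angle between plate_center's own z axis and vertical below 0.05 rad and contact force between plate and green_lid below 0.05 N and contact force between plate and orange_lid below 0.05 N and value of joint green_lid between -0.008 and 0.02 rad), for 0.2 s.
2. the green lid is pressed in (value of joint green_lid below -0.012 rad).
3. the green lid has sprung ajar (value of joint green_lid above 0.3 rad), for 0.2 s.
At the end, for the whole second after the job is handed in: The microplate lies flat and at rest on the grey deck (its centre within 39 mm of the deck's middle along the row of lids and within 45 mm across it), touching neither lid; the lid with the green pad stands ajar at more than 0.30 rad; the lid with the orange pad is shut (y of plate_center in the frame of console between -0.039 and 0.039 m and x of plate_center in the frame of console between -0.045 and 0.045 m and z of plate_center in the frame of console below 0.1015 m and angle between plate_center's own z axis and vertical below 0.05 rad and contact force between plate and green_lid below 0.05 N and contact force between plate and orange_lid below 0.05 N and linear speed of plate below 0.02 m/s and value of joint green_lid above 0.3 rad and velocity of joint green_lid below 0.1 rad/s and value of joint orange_lid between -0.01 and 0.02 rad).
It fails at once if the microplate is lifted or tipped (z of plate_center in the frame of console above 0.112 m or angle between plate_center's own z axis and vertical above 0.2 rad).
It fails at once if the green lid springs open under the microplate (value of joint green_lid above 0.05 rad and contact force between plate and green_lid above 0.1 N).
It fails at once if the orange lid is opened (value of joint orange_lid above 0.03 rad).
It fails at once if the jar on the orange lid is disturbed (distance of jar_mid from where it was at the start of the episode above 0.02 m or angle between jar_mid's own z axis and vertical above 0.25 rad).
It fails at once if the flask or the beaker is disturbed ((distance of flask_mid from where it was at the start of the episode above 0.03 m or angle between flask_mid's own z axis and vertical above 0.25 rad) or (distance of beaker_mid from where it was at the start of the episode above 0.03 m or angle between beaker_mid's own z axis and vertical above 0.25 rad)).
It also fails if it takes over 45 s, if anything falls off the work surface, if the arm or the gripper's body presses on something with over 40 N, if the wrist force passes 120 N, or if a joint passes its speed limit or range.

## Working session

There is one attempt and no reset: what is moved stays moved. The work goes in short steps, Python scripts to look and compute and a shell command to move; the robot and the scene stay as the last step left them, time stands still between calls to the robot, and variables do not carry over. Pictures are saved under pics/ and viewed, at most 10 in all, crops included, and the job is handed in when it is done.

```bash
mkdir -p pics; python3 - <<'E'
from cell import *
import cv2,numpy as np
s=read_state();print(s['clock'],s['eef_pos'],s['eef_rot'],s['finger_gap'])
a=camera('top');b=camera('scene')
cv2.imwrite('pics/top.png',a[:,:,::-1]);cv2.imwrite('pics/scene.png',b[:,:,::-1])
for c in('top','scene'):
    k=calibration(c);print(k['mtx'].tolist(),np.round(k['cam_to_world'],3).tolist())
    for q in('console','plate','green_pad','orange_pad','jar_mid','flask_mid','beaker_mid'):
        for r in regions_of(c,q)[:4]:print(c,q,round(r['conf'],2),np.round(r['rect']))
E
```

```text
0.0 [ 201.24042334 -511.53998361  165.89189669] [-3.14047440e+00 -6.56993984e-05  3.74779093e-01] 93.89852375429953
[[443.14537823271826, 0.0, 280.75922728211845], [0.0, 443.14537823271826, 207.84410514274947], [0.0, 0.0, 1.0]] [[-0.025, -0.981, 0.193, 261.118], [-1.0, 0.028, 0.013, -14.207], [-0.018, -0.193, -0.981, 1355.222], [0.0, 0.0, 0.0, 1.0]]
top console 0.67 [287. 208. 142.  77.]
top plate 0.93 [178. 228.  48.  34.]
top plate 0.86 [234. 211.  33.  43.]
top plate 0.8 [236. 143.  58.  42.]
top plate 0.58 [205. 297.  66.  53.]
top green_pad 0.58 [232. 210.  47.  60.]
top green_pad 0.27 [342. 220.  13.  16.]
top orange_pad 0.64 [335. 205.  48.  64.]
top jar_mid 0.65 [344. 218.  14.  18.]
top flask_mid 0.65 [155. 158.  25.  24.]
top beaker_mid 0.79 [397. 158.  28.  28.]
top beaker_mid 0.58 [234. 212.  35.  46.]
[[471.3905474464004, 0.0, 282.4500270966204], [0.0, 471.3905474464004, 207.9275816776463], [0.0, 0.0, 1.0]] [[0.537, 0.681, -0.498, 1153.533], [0.844, -0.436, 0.312, -391.301], [-0.004, -0.588, -0.809, 1128.876], [0.0, 0.0, 0.0, 1.0]]
scene console 0.8 [274. 233. 168. 113.]
scene plate 0.85 [298. 138.  66.  50.]
scene plate 0.79 [368. 265.  77.  57.]
scene plate 0.68 [321. 184.  51.  43.]
scene plate 0.57 [361. 169.  45.  34.]
scene green_pad 0.59 [323. 189.  73.  64.]
scene orange_pad 0.95 [228. 237.  76.  73.]
scene jar_mid 0.59 [214. 222.  18.  21.]
scene flask_mid 0.86 [424. 199.  28.  38.]
scene beaker_mid 0.85 [186. 327.  33.  38.]
scene beaker_mid 0.45 [321. 183.  49.  48.]
scene beaker_mid 0.23 [275. 232. 168. 118.]
```

View pics/top.png

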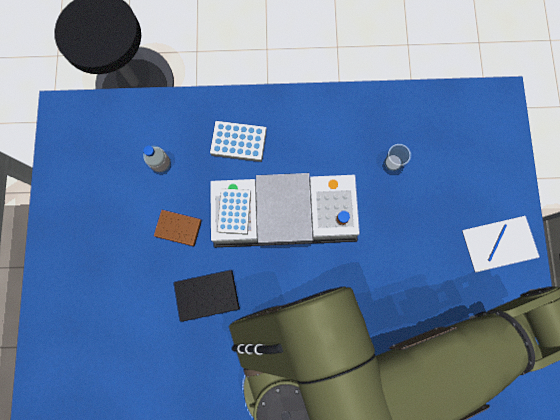

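View pics/scene.png

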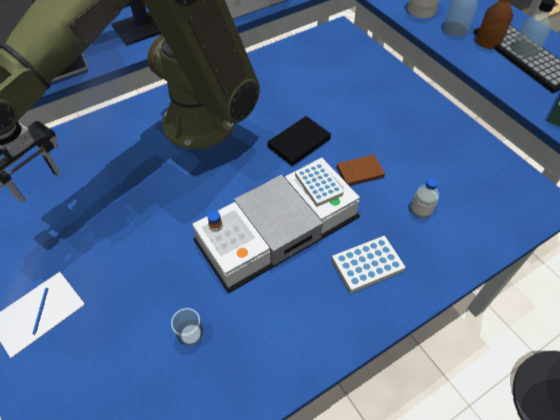

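The top view shows four microplate-like things: a white one on the green lid at (234,211), a larger white one on the bench at (236,143), a brown one at (178,228) and a black one at (205,297). I choose the one at (234,211): it is the smaller white plate and it lies on the green lid (green pad peeking out at 233,187). The jar is at (344,217), the orange pad at (333,184), the flask at (155,158) and the beaker at (397,158).

```bash
cat >h.py <<'E'
from cell import *
import cv2,numpy as np
def proj(c,uv,z):
    k=calibration(c);uv=np.atleast_2d(np.asarray(uv,float))
    T=np.array(k['cam_to_world']);d=np.c_[uv,np.ones(len(uv))]@np.linalg.inv(k['mtx']).T@T[:3,:3].T
    return T[:3,3]+d*((z-T[2,3])/d[:,2])[:,None]
def rect(c,mask,z):
    u=np.argwhere(mask)[:,::-1]
    return cv2.minAreaRect(proj(c,u,z)[:,:2].astype(np.float32))
E
python3 - <<'E'
from h import *
for c in('top','scene'):
    im=camera(c);hsv=cv2.cvtColor(im,cv2.COLOR_RGB2HSV)
    seed=(285,208) if c=='top' else (278,212)
    m=np.zeros((422,562),np.uint8);f=im[:,:,::-1].copy()
    cv2.floodFill(f,m,seed,0,(14,)*3,(14,)*3,4|(255<<8)|cv2.FLOODFILL_FIXED_RANGE|cv2.FLOODFILL_MASK_ONLY)
    print(c,'deck',rect(c,cv2.morphologyEx(m[1:-1,1:-1],cv2.MORPH_OPEN,np.ones((5,5)))>0,89))
    ctr=np.array([234,211] if c=='top' else [320,184])
    for r in regions_of(c,'plate'):
        if np.hypot(*(np.array(r['rect'][:2])-ctr))<12: print('plate',rect(c,r['pixels'],108))
    for n,lo,hi in(('green',50,75),('orange',10,18)):
        b=(cv2.inRange(hsv,(lo,150,100),(hi,255,255))>0);b[:150]=0;b[280:]=0
        u=np.argwhere(b)[:,::-1]; print(n,len(u),proj(c,[u.mean(0)],90))
    # wells
    b=cv2.inRange(hsv,(95,60,120),(110,200,255));y,x=np.indices(b.shape);b[np.hypot(x-ctr[0],y-ctr[1])>30]=0
    for q in('flask_mid','beaker_mid','jar_mid'):
        r=regions_of(c,q)[0]['rect'];print(q,proj(c,[r[:2]],{'f':65,'b':42,'j':117}[q[0]])) 
x0,y0=200,170;a=camera('top')[165:255,195:370];cv2.imwrite('pics/crop.png',cv2.resize(a,None,fx=4,fy=4,interpolation=2)[:,:,::-1])
E
```

```text
top deck ((514.9553833007812, -3.9192962646484375), (195.78416442871094, 153.31813049316406), 1.362828254699707)
plate ((503.0187072753906, 137.38351440429688), (88.09562683105469, 135.58224487304688), 86.13883209228516)
green 29 [[577.88675081 142.86734386  90.        ]]
orange 857 [[468.44511763 279.38881777  90.        ]]
flask_mid [[679.2484635  377.31235639  65.        ]]
beaker_mid [[ 666.75001791 -358.96177093   42.        ]]
jar_mid [[ 467.15233873 -172.6448516   117.        ]]
scene deck ((513.43359375, -5.448265075683594), (195.87355041503906, 155.7051239013672), 0.8541455268859863)
plate ((506.02593994140625, 135.18434143066406), (91.12881469726562, 138.30992126464844), 85.56121826171875)
green 28 [[573.84378579 143.27875583  90.        ]]
orange 850 [[522.38964822 227.93202589  90.        ]]
flask_mid [[681.87683158 377.40362357  65.        ]]
beaker_mid [[ 659.05948551 -362.97036423   42.        ]]
jar_mid [[ 469.38471101 -170.09725233  117.        ]]
```

View pics/crop.png

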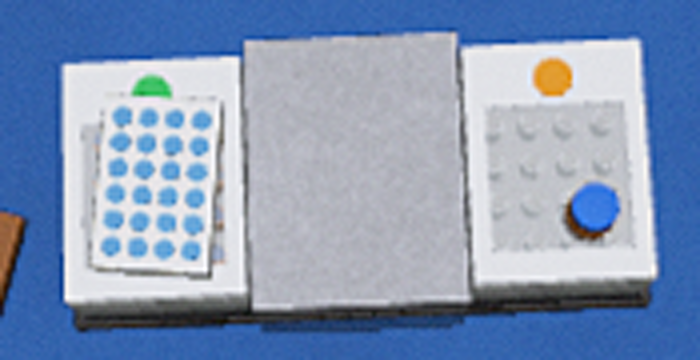

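The crop confirms the small white 24-well plate on the green lid, with the green pad half visible at its upper edge. The jar stands on the orange lid. Console centre is about (514, -5) with yaw about 1°, and the plate is at about (504, 136). I'll push from the +y side with both fingertips spread along console x.

```bash
python3 -m jog '[[70,[0,0,-0.21],-0.043],[70,[0,0,-0.21],-0.043],[70,[0,0,-0.21],-0.043],[70,[0,0,-0.21],-0.043],[70,[0,0,-0.21],-0.043],[70,[0,0,-0.21],-0.043],[70,[0,0,-0.21],-0.043],[70,[0,0,-0.21],-0.043],[70,[0,0,-0.21],-0.043]]'
python3 -m jog '[[70,[0.7,0.32,0],0],[70,[0.7,0.32,0],0],[70,[0.7,0.32,0],0],[70,[0.7,0.32,0],0],[70,[0.7,0.32,0],0],[70,[0.7,0.32,0],0],[70,[0.7,0.32,0],0],[70,[0.7,0.32,0],0],[70,[0.7,0.32,0],0],[70,[0.7,0.32,0],0],[70,[0.7,0.32,0],0],[70,[0.7,0.32,0],0],[70,[0.7,0.32,0],0],[70,[0.7,0.32,0],0],[70,[0.7,0.32,0],0],[70,[0.7,0.32,0],0],[70,[0.7,0.32,0],0],[70,[0.7,0.32,0],0],[70,[0.7,0.32,0],0],[70,[0.7,0.32,0],0]]'
```

```text
clock: 2.25
eef_pos: [201.3, -511.8, 261.4]
eef_rot: [-3.142, 0.0, 1.596]
wrist_force: [0.5, 1.5, -0.6]
finger_gap: 69.8
finger_force: 0.0
clock: 4.25
eef_pos: [507.8, 196.0, 260.9]
eef_rot: [3.141, -0.0, 1.591]
wrist_force: [1.0, -1.0, 0.4]
finger_gap: 70.0
finger_force: 0.0
```

```bash
python3 -m jog '[[70,[0.35,0,0],0],[70,[0,0,0.6],0],[70,[0,0,0.6],0],[70,[0,0,0.6],0],[70,[0,0,0.6],0],[70,[0,0,0.2],0],[70,[0,0,0],0],[70,[0,0,0],0]]'
python3 - <<'E'
from h import *
s=read_state();print(s['eef_pos'],s['eef_rot'])
cv2.imwrite('pics/w1.png',camera('wrist')[:,:,::-1])
k=calibration('wrist');print(np.round(k['hand_eye'],2).tolist(),k['mtx'][0][0])
h=np.array(k['hand_eye']);R=cv2.Rodrigues(np.array([0,0,0.]))[0]
from scipy.spatial.transform import Rotation as Ro
T=np.eye(4);T[:3,:3]=Ro.from_euler('xyz',s['eef_rot']).as_matrix();T[:3,3]=s['eef_pos'];C=T@h
for r in regions_of('wrist','plate')[:2]:
    u=np.argwhere(r['pixels'])[:,::-1].astype(float);d=np.c_[u,np.ones(len(u))]@np.linalg.inv(k['mtx']).T@C[:3,:3].T
    print(r['conf'],r['rect'],cv2.minAreaRect((C[:3,3]+d*((110-C[2,3])/d[:,2])[:,None])[:,:2].astype(np.float32)))
E
```

```text
clock: 5.05
eef_pos: [507.7, 212.1, 132.4]
eef_rot: [3.14, -0.001, 1.591]
wrist_force: [-0.4, 0.4, 0.2]
finger_gap: 69.5
finger_force: 0.0
[507.71118503 212.08680684 132.36869168] [ 3.13997500e+00 -5.39326296e-04  1.59057428e+00]
[[-0.0, -0.96, -0.29, 84.89], [1.0, 0.0, -0.0, -0.72], [0.0, -0.29, 0.96, -218.33], [0.0, 0.0, 0.0, 1.0]] 345.72028670866644
0.93 [494.9, 260.6, 130.2, 150.7] ((677.8699951171875, 183.78463745117188), (114.11394500732422, 91.45435333251953), 80.90322875976562)
0.8 [277.4, 301.6, 158.1, 108.1] ((502.8788757324219, 142.40040588378906), (92.74525451660156, 124.39004516601562), 84.78446197509766)
```

View pics/w1.png

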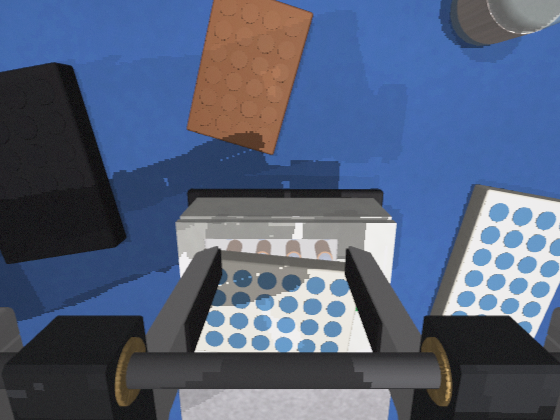

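The plate's +y edge lies just in front of the fingertips (rows 250-265, columns 220-360), and both fingers are clear of it. I'll descend beside it and push toward -y.

```bash
python3 -m jog '[[70,[0,0,0.35],0],[70,[0,0,0.35],0],[70,[0,0,0],0]]'
python3 -m jog '[[70,[-0.2,0,0],0],[70,[-0.2,0,0],0],[70,[-0.1,0,0],0],[70,[-0.1,0,0],0],[70,[-0.1,0,0],0],[70,[-0.1,0,0],0],[70,[-0.1,0,0],0],[70,[-0.15,0,0],0],[70,[-0.15,0,0],0],[70,[-0.15,0,0],0],[70,[-0.15,0,0],0],[70,[-0.15,0,0],0]]'
python3 - <<'E'
from h import *
cv2.imwrite('pics/top2.png',cv2.resize(camera('top')[130:280,150:400],None,fx=3,fy=3)[:,:,::-1])
E
```

```text
clock: 5.45
eef_pos: [506.5, 211.7, 95.1]
eef_rot: [-3.14, 0.001, 1.591]
wrist_force: [-0.1, 0.1, 0.5]
finger_gap: 70.6
finger_force: 0.0
clock: 6.65
eef_pos: [508.7, 128.7, 95.9]
eef_rot: [-3.141, 0.0, 1.59]
wrist_force: [-0.0, 0.1, -0.4]
finger_gap: 70.1
finger_force: 0.0
```

View pics/top2.png

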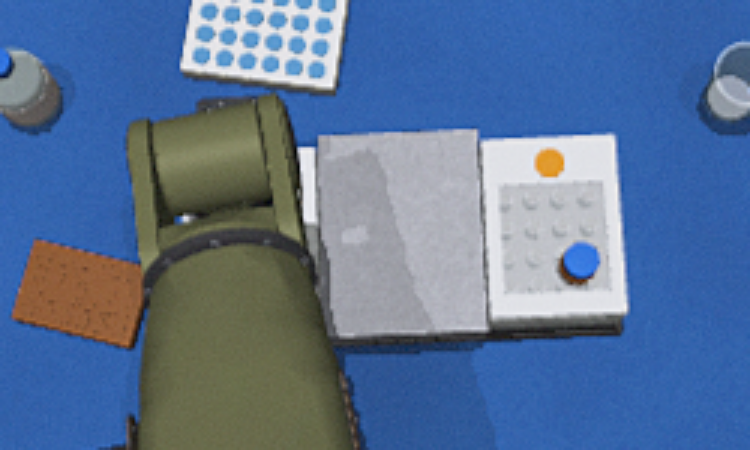

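The arm hides the plate from the top camera, and no plate shows yet on the deck (columns 320-485). I'll check with the wrist and scene cameras.

```bash
python3 - <<'E'
from h import *
a=camera('wrist');b=cv2.resize(camera('scene')[120:300,180:400],(513,420));cv2.imwrite('pics/w2.png',cv2.resize(np.hstack([a[:,:,::-1],b[:,:,::-1]]),(800,313)))
E
```

```text
(no output)
```

View pics/w2.png

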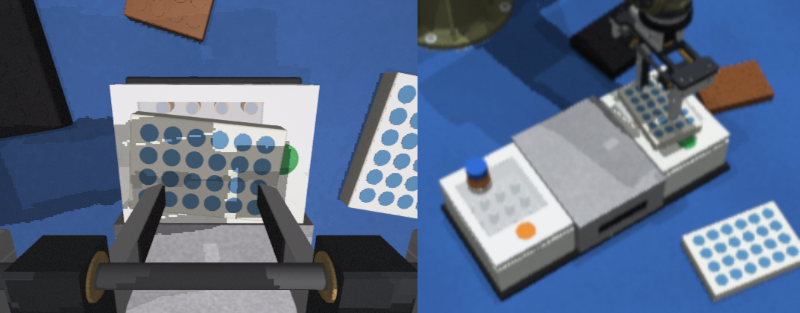

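The fingers passed over the plate: the tips sit higher when the gripper is open, and the plate hasn't moved. I'll rise, go back, shut the fingers so that the tip is at the TCP, and push with those.

```bash
python3 -m jog '[[70,[0,0,-0.5],0],[70,[0,0,-0.5],0],[70,[0.6,-0.1,0],0],[70,[0.6,0,0],0],[0,[0.5,0,0],0],[0,[0,0,0],0],[0,[0,0,0],0],[0,[0,0,0],0],[0,[0,0,0],0],[0,[0,0,0],0],[0,[0,0,0.5],0],[0,[0,0,0.47],0],[0,[0,0,0],0],[0,[0,0,0],0]]'
python3 - <<'E'
from h import *
a=camera('wrist');b=cv2.resize(camera('scene')[120:300,180:400],(513,420));cv2.imwrite('pics/w3.png',cv2.resize(np.hstack([a[:,:,::-1],b[:,:,::-1]]),(800,313)))
E
```

```text
clock: 8.2
eef_pos: [502.2, 214.1, 98.1]
eef_rot: [-3.142, -0.0, 1.59]
wrist_force: [0.7, 0.0, -0.2]
finger_gap: 0.4
finger_force: 0.0
```

View pics/w3.png

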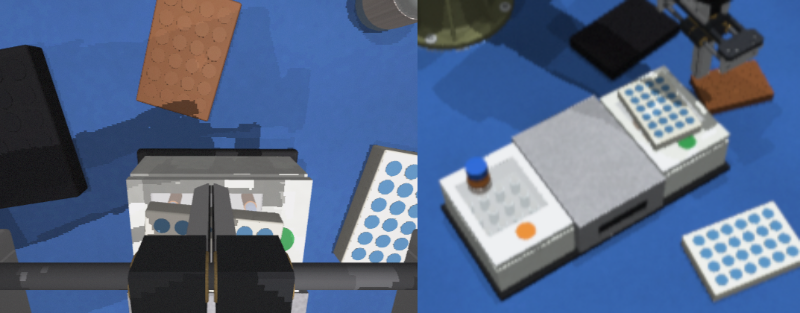

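The shut tips are now beside the plate's +y edge (tip at about (205,185), plate edge at row 205 in the left half). I'll push.

```bash
python3 -m jog '[[0,[-0.2,0,0],0],[0,[-0.12,0,0],0],[0,[-0.12,0,0],0],[0,[-0.12,0,0],0],[0,[-0.12,0,0],0],[0,[-0.12,0,0],0],[0,[-0.12,0,0],0],[0,[-0.12,0,0],0],[0,[-0.12,0,0],0],[0,[-0.12,0,0],0],[0,[-0.12,0,0],0],[0,[0,0,0],0]]'
python3 - <<'E'
from h import *
a=camera('wrist');b=cv2.resize(camera('scene')[120:300,180:400],(513,420));cv2.imwrite('pics/w4.png',cv2.resize(np.hstack([a[:,:,::-1],b[:,:,::-1]]),(800,313)))
E
```

```text
clock: 9.5
eef_pos: [503.4, 143.6, 97.5]
eef_rot: [-3.142, 0.0, 1.59]
wrist_force: [0.7, -0.2, 0.2]
finger_gap: 0.4
finger_force: 0.0
```

View pics/w4.png

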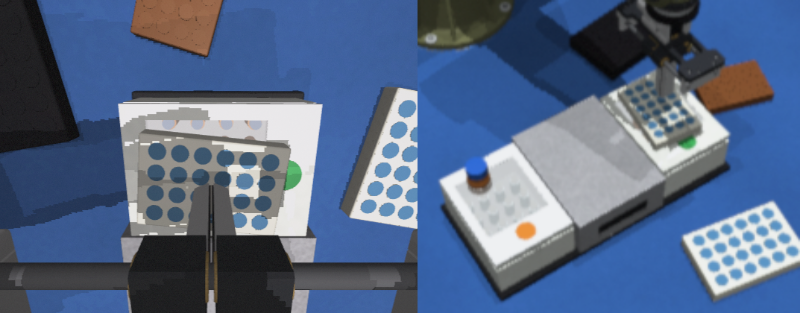

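The plate still hasn't moved, so the tips passed over it again and the real tip must be higher than the reported TCP. I'll measure the tip height against the scene camera.

```bash
python3 - <<'E'
from h import *
s=read_state();p=np.array(s['eef_pos']);print(p,s['clock'],s['joints'])
im=camera('scene')
k=calibration('scene');W=np.linalg.inv(k['cam_to_world'])
im2=cv2.resize(im[110:230,260:400],None,fx=5,fy=5,interpolation=cv2.INTER_CUBIC)
for z in range(80,161,10):
    q=W[:3,:3]@[p[0],p[1],z]+W[:3,3];uv=(k['mtx']@q)[:2]/q[2];print(z,uv.round(1))
    c=tuple(int(v) for v in (uv-[260,110])*5);cv2.circle(im2,c,3,(255,0,0) if z!=110 else (255,255,0),-1)
cv2.imwrite('pics/s5.png',im2[:,:,::-1])
E
```

```text
[503.44337891 144.2278946   97.48525057] 9.6 [2.09034573e-01 3.10167636e-01 1.67609234e+00 5.63127596e-05
 1.15527718e+00 1.89491309e-01]
80 [320.3 186.6]
90 [320.6 184.4]
100 [320.8 182.2]
110 [321.  179.9]
120 [321.2 177.6]
130 [321.4 175.3]
140 [321.7 173. ]
150 [321.9 170.6]
160 [322.1 168.2]
```

View pics/s5.png

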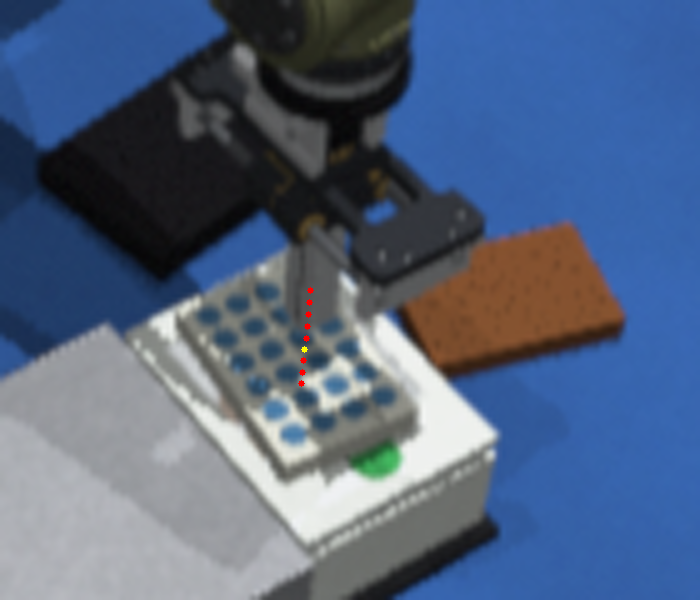

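The fingertips project to a height of about 130 mm while the TCP reads 97, so the real tips sit about 30 mm above the reported TCP. I'll calibrate by touching the rigid bare deck (top at 89 mm) gently.

```bash
python3 -m jog '[[0,[0,0,-0.3],0],[0,[-0.7,0,0],0],[0,[-0.7,0,0],0],[0,[-0.7,0,0],0],[0,[-0.6,0,0],0],[0,[-0.2,0,0.3],0],[0,[0,0,0.4],0],[0,[0,0,0.1],0],[0,[0,0,0],0],[0,[0,0,0],0]]'
python3 -m jog '[[0,[0,0,0.04],0],[0,[0,0,0.04],0],[0,[0,0,0.02],0],[0,[0,0,0],0]]'
```

```text
clock: 10.65
eef_pos: [506.7, -0.3, 73.2]
eef_rot: [3.141, 0.0, 1.591]
wrist_force: [0.7, 0.8, -0.1]
finger_gap: 0.4
finger_force: 0.0
clock: 11.05
eef_pos: [506.2, -0.6, 67.4]
eef_rot: [-3.141, -0.0, 1.591]
wrist_force: [-0.1, 2.0, 0.4]
finger_gap: 0.5
finger_force: 0.0
```

```bash
for i in 1; do python3 -m jog '[[0,[0,0,0.03],0],[0,[0,0,0.03],0],[0,[0,0,0],0]]' | grep -E "eef_pos|wrist"; done
python3 -m jog '[[0,[0,0,0.03],0],[0,[0,0,0.03],0],[0,[0,0,0],0]]' | grep -E "eef_pos|wrist"
python3 -m jog '[[0,[0,0,0.03],0],[0,[0,0,0],0]]' | grep -E "eef_pos|wrist"
```

```text
eef_pos: [506.1, -0.7, 64.2]
wrist_force: [-0.8, -0.1, 0.0]
eef_pos: [506.2, -0.7, 61.2]
wrist_force: [-0.5, -0.8, 0.2]
eef_pos: [506.2, -0.7, 59.8]
wrist_force: [-0.3, 0.5, -0.2]
```

```bash
python3 -m jog '[[0,[0,0,0.03],0],[0,[0,0,0],0]]' | grep -E "eef_pos|wrist"
python3 -m jog '[[0,[0,0,0.03],0],[0,[0,0,0],0]]' | grep -E "eef_pos|wrist"
python3 -m jog '[[0,[0,0,0.02],0],[0,[0,0,0],0]]' | grep -E "eef_pos|wrist"
```

```text
eef_pos: [506.2, -0.7, 58.3]
wrist_force: [-0.0, 0.2, 0.7]
eef_pos: [506.2, -0.7, 56.8]
wrist_force: [-0.4, -0.4, 0.1]
eef_pos: [506.2, -0.7, 55.8]
wrist_force: [-0.1, 0.5, -0.0]
```

```bash
python3 -m jog '[[0,[0,0,0.03],0],[0,[0,0,0],0]]' | grep -E "eef_pos|wrist"
python3 -m jog '[[0,[0,0,0.03],0],[0,[0,0,0],0]]' | grep -E "eef_pos|wrist"
python3 -m jog '[[0,[0,0,0.02],0],[0,[0,0,0],0]]' | grep -E "eef_pos|wrist"
python3 - <<'E'
from h import *
cv2.imwrite('pics/s6.png',cv2.resize(camera('scene')[130:290,180:380],None,fx=4,fy=3.75,interpolation=cv2.INTER_CUBIC)[:,:,::-1])
E
```

```text
eef_pos: [506.2, -0.7, 54.3]
wrist_force: [0.1, 0.1, -0.2]
eef_pos: [506.2, -0.7, 52.8]
wrist_force: [-0.2, 0.1, 0.4]
eef_pos: [506.2, -0.7, 51.8]
wrist_force: [1.3, 1.2, -0.1]
```

View pics/s6.png

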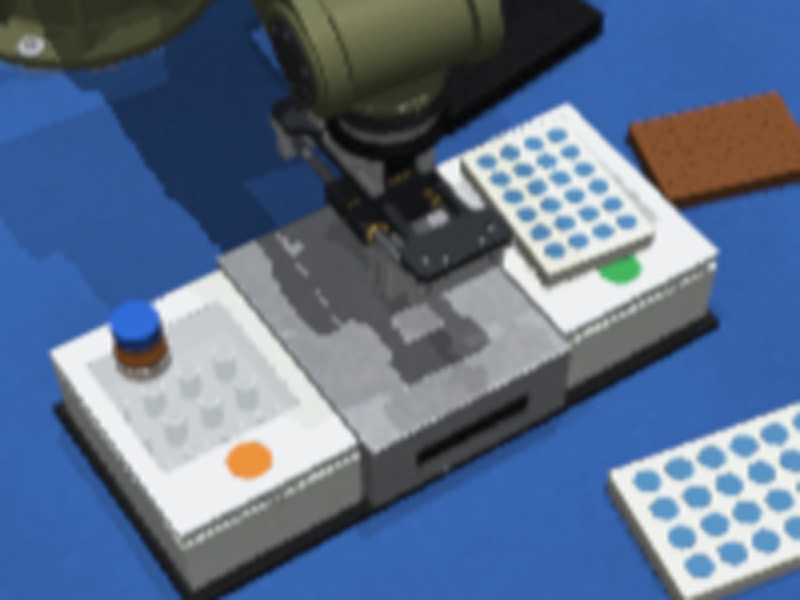

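The plate is still on the green lid, unmoved, and the tips (about (385,293)) are close above the deck. I continue the touch-down.

```bash
python3 - <<'E'
from h import *
k=calibration('scene');W=np.linalg.inv(k['cam_to_world'])
for z in(80,90,100):
    q=W[:3,:3]@[506,-.7,z]+W[:3,3];print(z,((k['mtx']@q)[:2]/q[2]).round(1))
E
python3 -m jog '[[0,[0,0,0.03],0],[0,[0,0,0],0]]' | grep -E "eef_pos|wrist"
python3 -m jog '[[0,[0,0,0.03],0],[0,[0,0,0],0]]' | grep -E "eef_pos|wrist"
```

```text
80 [277.6 209.6]
90 [277.6 207.4]
100 [277.5 205.2]
eef_pos: [506.3, -0.7, 50.4]
wrist_force: [0.3, 0.3, -1.2]
eef_pos: [506.4, -0.7, 50.2]
wrist_force: [-6.0, 0.1, 17.0]
```

The deck is at TCP z≈50.5, so the tip is about 38.5 mm above the TCP. I'll return to the +y side and push with the tip at about 97 mm (TCP 58.5), using the spread fingers.

```bash
python3 -m jog '[[0,[0,0,-0.6],0],[0,[0,0,-0.7],0],[70,[0.6,0,0],0],[70,[0.6,0,0],0],[70,[0.6,0,0],0],[70,[0.6,0,0],0],[70,[0.6,0,0],0],[70,[0.6,0,0],0],[70,[0.7,0,0],0],[70,[0,0,0],0],[70,[0,0,0.5],0],[70,[0,0,0.5],0],[70,[0,0,0.1],0],[70,[0,0,0],0]]'
```

```text
clock: 14.9
eef_pos: [501.8, 213.8, 58.7]
eef_rot: [-3.14, 0.0, 1.59]
wrist_force: [0.1, 0.1, -0.8]
finger_gap: 69.8
finger_force: 0.0
```

```bash
python3 -m jog '[[70,[-0.2,0,0],0],[70,[-0.1,0,0],0],[70,[-0.1,0,0],0],[70,[-0.1,0,0],0],[70,[-0.1,0,0],0],[70,[-0.1,0,0],0],[70,[-0.1,0,0],0],[70,[-0.1,0,0],0],[70,[-0.1,0,0],0]]'
cat >m.py <<'E'
from h import *
im=camera('scene')
for r in regions_of('scene','plate'):
    # visible part; top face blue wells fitted
    q=rect('scene',r['pixels'],107);print(round(r['conf'],2),np.round(q[0]),np.round(q[1]),round(q[2],1))
E
python3 m.py
```

```text
clock: 15.8
eef_pos: [503.0, 163.9, 59.0]
eef_rot: [3.142, -0.0, 1.591]
wrist_force: [-0.2, 2.4, 0.7]
finger_gap: 70.1
finger_force: 0.6
0.92 [509. 109.] [139.  93.] 1.0
0.89 [531. 264.] [121.  95.] 74.0
0.81 [779.  91.] [158. 113.] 79.9
0.66 [338. 177.] [124. 170.] 11.6
```

The plate now follows, aligned at about 1°. I'll continue the push.

```bash
python3 -m jog '[[70,[-0.12,0,0],0],[70,[-0.12,0,0],0],[70,[-0.12,0,0],0],[70,[-0.12,0,0],0],[70,[-0.12,0,0],0],[70,[-0.12,0,0],0],[70,[-0.12,0,0],0],[70,[-0.12,0,0],0],[70,[-0.12,0,0],0],[70,[-0.12,0,0],0],[70,[-0.12,0,0],0],[70,[-0.12,0,0],0],[70,[-0.12,0,0],0],[70,[-0.12,0,0],0],[70,[-0.12,0,0],0],[70,[-0.12,0,0],0],[70,[-0.12,0,0],0],[70,[-0.1,0,0],0],[70,[-0.06,0,0],0],[70,[0,0,0],0]]'
python3 m.py
```

```text
clock: 17.9
eef_pos: [505.2, 54.0, 59.0]
eef_rot: [3.142, 0.0, 1.59]
wrist_force: [-0.0, -0.1, -0.2]
finger_gap: 69.9
finger_force: 0.0
0.91 [512.   1.] [ 90. 139.] 89.8
0.78 [780.  91.] [160. 110.] 81.6
0.77 [529. 263.] [121.  91.] 74.7
0.73 [353. 177.] [193.  71.] 71.5
0.43 [ 462. -169.] [35. 72.] 72.0
```

```bash
python3 -m jog '[[70,[-0.05,0,0],0],[70,[0,0,0],0],[70,[0.2,0,0],0],[70,[0.5,0,0],0],[0,[0.5,0,-0.6],0],[0,[0.6,0,-0.6],0],[0,[0,0,0],0],[0,[0,0,0],0],[0,[0,0,0],0]]'
python3 m.py
python3 - <<'E'
from h import *
from scipy.spatial.transform import Rotation as Ro
s=read_state();im={c:camera(c) for c in('top','scene','wrist')}
T=np.eye(4);T[:3,:3]=Ro.from_euler('xyz',s['eef_rot']).as_matrix();T[:3,3]=s['eef_pos'];k=calibration('wrist');C=T@np.array(k['hand_eye'])
for c in im:
    b=cv2.inRange(cv2.cvtColor(im[c],cv2.COLOR_RGB2HSV),(50,130,80),(78,255,255))
    n,l,st,ce=cv2.connectedComponentsWithStats(b)
    for i in np.argsort(-st[1:,4])[:3]+1:
        if c!='wrist':p=proj(c,[ce[i]],90)[0]
        else:
            d=C[:3,:3]@np.linalg.inv(k['mtx'])@np.r_[ce[i],1];p=C[:3,3]+d*(90-C[2,3])/d[2]
        print(c,st[i],p.round(1))
E
```

```text
clock: 18.9
eef_pos: [502.9, 141.4, 117.9]
eef_rot: [-3.14, 0.0, 1.59]
wrist_force: [-0.9, 0.6, -0.8]
finger_gap: 33.3
finger_force: 0.0
0.88 [343. 153.] [122. 121.] 11.1
0.87 [530. 263.] [124.  91.] 77.3
0.84 [512.  -2.] [136.  90.] 0.3
0.74 [779.  91.] [162. 112.] 81.5
scene [330 198  10   7  48] [572.  142.8  90. ]
wrist [358 205  38  36 680] [574.1 144.1  90. ]
wrist [359 224  11  14  56] [563.5 137.3  90. ]
wrist [358 227   2   2   3] [559.  138.9  90. ]
```

The plate is on the deck at about (511, -2), and the pad is at about (572, 143). I'll move above the pad and press.

```bash
python3 -m jog '[[0,[0,0.6,0],0],[0,[0,0.6,0],0],[0,[0,0.16,0],0],[0,[0,0,0.5],0],[0,[0,0,0.5],0],[0,[0,0,0.2],0],[0,[0,0,0],0],[0,[0,0,0],0]]'
```

```text
clock: 19.95
eef_pos: [571.8, 143.2, 60.0]
eef_rot: [3.141, -0.0, 1.591]
wrist_force: [0.5, -0.2, 0.2]
finger_gap: 0.8
finger_force: 0.0
```

```bash
python3 -m jog '[[0,[0,0,0.1],0],[0,[0,0,0.05],0],[0,[0,0,0.03],0],[0,[0,0,0],0]]'
python3 -m jog '[[0,[0,0,0.03],0],[0,[0,0,0.03],0],[0,[0,0,0],0]]'
```

```text
clock: 20.35
eef_pos: [571.7, 143.2, 50.5]
eef_rot: [3.141, -0.0, 1.591]
wrist_force: [-0.6, -0.6, 3.2]
finger_gap: 0.4
finger_force: 1.8
clock: 20.65
eef_pos: [571.8, 143.1, 47.5]
eef_rot: [3.141, -0.0, 1.591]
wrist_force: [-1.7, -0.9, 5.9]
finger_gap: 0.6
finger_force: 2.7
```

```bash
python3 -m jog '[[0,[0,0,0.02],0],[0,[0,0,0],0]]'
python3 -m jog '[[0,[0,0,-0.4],0],[0,[0,0,-0.9],0],[0,[0,0,-0.9],0],[0,[0,0,-0.5],0],[0,[0,0,0],0],[0,[0,0,0],0],[0,[0,0,0],0],[0,[0,0,0],0],[0,[0,0,0],0],[0,[0,0,0],0],[0,[0,0,0],0],[0,[0,0,0],0],[0,[0,0,0],0],[0,[0,0,0],0],[0,[0,0,0],0],[0,[0,0,0],0]]'
python3 m.py; python3 - <<'E'
from h import *
from scipy.spatial.transform import Rotation as Ro
s=read_state();T=np.eye(4);T[:3,:3]=Ro.from_euler('xyz',s['eef_rot']).as_matrix();T[:3,3]=s['eef_pos']
P={'scene':np.array(calibration('scene')['cam_to_world']),'wrist':T@np.array(calibration('wrist')['hand_eye'])}
A=[];B=[]
for c in P:
    im=camera(c);b=cv2.inRange(cv2.cvtColor(im,cv2.COLOR_RGB2HSV),(45,110,60),(80,255,255))
    n,l,st,ce=cv2.connectedComponentsWithStats(b);i=np.argmax(st[1:,4])+1
    d=P[c][:3,:3]@np.linalg.inv(calibration(c)['mtx'])@np.r_[ce[i],1];d/=np.linalg.norm(d);M=np.eye(3)-np.outer(d,d);A.append(M);B.append(M@P[c][:3,3]);print(c,st[i],ce[i], proj(c,[ce[i]],145) if c=='scene' else '')
print(np.linalg.lstsq(np.vstack(A),np.hstack(B),rcond=None)[0])
for r in regions_of('scene','jar_mid')[:1]:print(proj('scene',[r['rect'][:2]],117))
E
```

```text
clock: 20.85
eef_pos: [571.9, 143.2, 46.7]
eef_rot: [3.14, -0.0, 1.591]
wrist_force: [-1.4, -0.9, 7.0]
finger_gap: 0.6
finger_force: 3.2
clock: 22.45
eef_pos: [571.5, 143.1, 181.0]
eef_rot: [3.142, -0.0, 1.591]
wrist_force: [-0.1, -0.3, 0.3]
finger_gap: 0.4
finger_force: 0.0
0.94 [779.  90.] [157. 109.] 81.6
0.75 [511.  -4.] [133.  91.] 0.4
0.65 [534. 272.] [105.  90.] 73.2
0.55 [339. 181.] [127. 179.] 12.3
scene [329 183   9   5  36] [333.19444444 185.13888889] [[558.05467276 142.91167488 145.        ]]
wrist [251 202  34  36 948] [267.64556962 219.21202532] 
[558.28712225 143.14327935 144.83929178]
[[ 473.45339345 -170.76384594  117.        ]]
```

The pad is now 55 mm higher, so the lid is ajar. The plate is on the deck and the jar is where it was.

```bash
python3 -c "
from cell import *
print(sign_off())"
```

```text
the job is handed in; nothing more can be done
None
```

The job is handed in at about 23 s (no verdict was returned): the microplate lies flat on the grey deck, the green lid is ajar with its pad about 55 mm higher, and the jar measured within a few mm of its start; the orange lid, flask and beaker were not re-measured at the end, but nothing went near them.

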